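# Make up a cheese tasting tray

## Task

Make up the tasting tray: stand the large pointed pear cheese in the wide round hole, the small pointed pear cheese in the smaller round hole, and lay the whole bar flat in the oblong hole, each down on the tray floor. Set them down rather than dropping them, and leave the round-topped cheeses and the half bar where they are.

Things in the scene. Friction and masses are not known exactly. Their poses are not given: they have to be found in the camera images.
- pear_large: Rigid, yellow cheese like all six. Origin: centre of its flat underside, z up. Stands upright on the table; round, so yaw means nothing. Large pear shape with a POINTED tip: 60 mm across, 80 mm high; base 48 mm across, sides upright from 15 to 41 mm above the underside, then narrowing to the tip. Mass 0.14 to 0.23 kg. Goes in nest_wide.
- pear_small: Rigid, yellow cheese like all six. Origin: centre of its flat underside, z up. Stands upright on the table; round, so yaw means nothing. Small pear shape with a POINTED tip: 44 mm across, 61 mm high; base 35 mm across, sides upright from 15 to 36 mm above the underside. Mass 0.06 to 0.1 kg. Goes in nest_small.
- bar_whole: Rigid, yellow cheese like all six. Origin: centre of its flat underside, z up. Whole rectangular bar lying flat: 70 mm long (its x), 42 mm wide (its y), 44 mm high, flat top, at any yaw. Mass 0.1 to 0.17 kg. Goes in nest_oblong, its length along the hole's length, either way round.
- dome_large: Rigid, yellow cheese like all six. Origin: centre of its flat underside, z up. Stands upright on the table; round, so yaw means nothing. Look-alike of the large pear, but ROUND-TOPPED, no point: 60 mm across, 60 mm high. Stays where it is.
- dome_small: Rigid, yellow cheese like all six. Origin: centre of its flat underside, z up. Stands upright on the table; round, so yaw means nothing. Look-alike of the small pear, but ROUND-TOPPED, no point: 44 mm across, 45 mm high. Stays where it is.
- bar_half: Rigid, yellow cheese like all six. Origin: centre of its flat underside, z up. Look-alike of the bar, but cut to half length: 36 mm (its x) x 42 mm (its y) x 44 mm high, flat top. Stays where it is.
- nest_wide: White square insert 100 x 100 x 8 mm, fixed on the tray's floor, with one wide round hole, 74 mm across through its centre; the cheese stands on the brown tray floor seen in the hole, 8 mm below the insert's top. Origin: hole centre at tray floor level (4 mm above the table), z up, x along the row of inserts. Its place in the row varies.
- nest_small: White square insert 100 x 100 x 8 mm, fixed on the tray's floor, with one smaller round hole, 58 mm across through its centre; the cheese stands on the brown tray floor seen in the hole, 8 mm below the insert's top. Origin: hole centre at tray floor level (4 mm above the table), z up, x along the row of inserts. Its place in the row varies.
- nest_oblong: White square insert 100 x 100 x 8 mm, fixed on the tray's floor, with one oblong hole, 86 mm along x and 58 mm along y through its centre; the cheese stands on the brown tray floor seen in the hole, 8 mm below the insert's top. Origin: hole centre at tray floor level (4 mm above the table), z up, x along the row of inserts. Its place in the row varies.
- tray: Shallow brown cardboard tray, fixed: 324 (x) x 128 (y) x 30 mm high, walls and floor 4 mm. Three inserts in a row along its x, 104 mm apart. Origin: centre of its underside, z up. On the table to its left (+y) stand the cheeses, a label roll (56 mm wide, 30 high) and a jar (52 wide, 60 high), centres at least 95 mm apart.

How it is judged (in metres and radians):
At the end, for the whole second after the job is handed in: Large pear in nest_wide, small pear in nest_small, whole bar in nest_oblong: within 12 mm of the centre, underside under 4 mm above the tray floor, upright (bar: flat) within 0.12 rad, released, at rest. Both round-topped cheeses and the half bar within 15 mm of their starts (horizontal distance between pear_large and nest_wide below 0.012 m and z of pear_large in the frame of nest_wide below 0.004 m and angle between each of pear_large, pear_small, bar_whole's own z axis and vertical below 0.12 rad and linear speed of each of pear_large, pear_small, bar_whole below 0.02 m/s and angular speed of each of pear_large, pear_small, bar_whole below 0.3 rad/s and horizontal distance between pear_small and nest_small below 0.012 m and z of pear_small in the frame of nest_small below 0.004 m and horizontal distance between bar_whole and nest_oblong below 0.012 m and z of bar_whole in the frame of nest_oblong below 0.004 m and distance of each of dome_large, dome_small, bar_half from where it was at the start of the episode below 0.015 m); the robot touches nothing.
It fails at once if a round-topped cheese or the half bar is moved by more than 15 mm (distance of any of dome_large, dome_small, bar_half from where it was at the start of the episode above 0.015 m).
It fails at once if the large pear cheese is let go of in the air, more than 50 mm above the table (height (world z) of pear_large above 0.05 m and contact force between pear_large and the fingers below 0.02 N).
It fails at once if the small pear cheese is let go of in the air, more than 50 mm above the table (height (world z) of pear_small above 0.05 m and contact force between pear_small and the fingers below 0.02 N).
It fails at once if the whole bar is let go of in the air, more than 50 mm above the table (height (world z) of bar_whole above 0.05 m and contact force between bar_whole and the fingers below 0.02 N).
It also fails if it takes over 96 s, if anything falls off the work surface, if the arm or the gripper's body presses on something with over 40 N, if the wrist force passes 120 N, or if a joint passes its speed limit or range.

## Robot

A 6-joint arm with a two-finger parallel gripper is mounted at the origin on the work surface. World frame = base frame: x ahead of the robot, y to its left, z up, the work surface at z = 0. Lengths are in m, angles in degrees, forces in N, time in s.
With the tool pointing down it reaches from about 0.375 to 0.9 m from the base axis. Payload 3.1 kg.
Tool frame: the origin (TCP) lies midway between the tips of the shut fingers; the grasp point (between the pads) lies bot.pinch_z behind it (bot.pinch_z is the distance from the TCP to the grasp point, in m); z points along the fingers, y is the direction in which the jaws open and shut (so a half turn about z gives the same grasp; the last joint's range is limited). The gripper opens to 87 mm and grips with 3 to 60 N. Pads are 19 mm wide; open, the fingers measure 117 mm over their backs; the gripper's body (75 mm by 190 mm) begins 51 mm behind the grasp point.
Start: joints at [-79.154, 30.224, 82.088, -0, 67.689, -10.227], TCP at [0.225, -0.583, 0.223] pointing down, gripper open.
Joint ranges: [-176.69, 176.69], [-43.24, 126.21], [12.49, 139.97], [-82, 262], [0, 151.66], [-163.58, 163.58]. Speed limits (degrees/s): [159.86, 159.86, 180, 180, 180, 180].

## Interface

Orientations are given as a 3x3 rotation matrix whose columns are the frame's x, y, z axes.
In Python, from rig import bot gives the robot as it stands.
- The arm moves only by the tool apply_moves, never from a script. Its argument "motion" is text: rows parted by semicolons, each of 7 numbers parted by spaces: the shift along the tool's x, y, z in m, then the turn, a rotation vector about the tool's x, y, z in degrees, then the finger opening in m, from 0 to 0.087. A call has exactly 8 rows; each row is the pose to reach, as a shift and turn from the pose commanded when the call began, along the tool's axes at that moment; what a row does not reach only later rows make up. A row lasts 1/8 s, in which the tool goes at most 62.5 mm and 10.7 degrees, less where a joint would pass 70% of its speed; a pose out of reach is approached as far as the arm can. A call with a gripper value outside its range is refused whole. The fingers move at their own pace and stop on an object; the grip force is fixed at half the most. Time passes only in rows, so rows that repeat a pose let the fingers close, or fill a call up. It gives the time, the measured TCP pose, the force and the opening at its end, in the units of the state.
- bot.read_state(): the state, without advancing time (a new reading comes with each control period).
- bot.capture(name): name is "scene" or "side" or "wrist"; returns the picture (400x640x3 uint8, red, green, blue); there is no depth.
- bot.get_calibration(name): a dict with "fx", "fy", "cx", "cy" (pixels), "D" ([k1, k2, p1, p2, k3] as OpenCV has them; the pictures are not rectified), "rvec" (rotation vector, rad) and "tvec" (3), from world to camera coordinates, as OpenCV has them. Camera axes: x right, y down, z forward; pixel columns grow to the right and rows downward; lengths in m; the calibration is good to about 2 mm. A picture is of the moment at which its call begins: read the wrist's pose just before it. get_calibration takes no time and is no camera call; for the wrist camera it gives the pose at the moment of the call.
- bot.hand_in(): hands the job in, once; it reports no verdict.
Trained networks look in the newest picture that a camera, given by its name, has taken for a name from the list of things; names that differ only in an ending like _2 or _b are one class to them, and where a whole thing is asked for, a point or a joint stands for the part that bears it (a point fixed in the world has none). Each returns a list of dicts, best first, with "p" (0 to 1); they miss things now and then, are a little off and sometimes report something else, mostly with a low value. They report only what shows in the picture. A call takes as long as a camera call.
- bot.find_in(name, camera): "point" ([x, y, z] in m, in world coordinates, good to about 4 mm: the middle of the surface that is visible of it).
The state is a dict: "time_s": time; "joint_positions": joint angles; "qvel": joint speeds; "tau": joint torques, N m; "position": TCP position; "tcp_rot": TCP orientation; "force": force on the tool from outside, world axes, zero at the start; "moment": the same for the moment, N m; "opening": opening from 0.0 (shut) to 1.0 (fully open).
Only numpy, scipy, OpenCV 4.12 (cv2) and the standard library are available. Lean on these libraries where they do the work, as an engineer would, in place of code of your own. Each camera call takes 0.05 s, during which the arm holds its last target.

## Working session

There is one attempt and no reset: what is moved stays moved. The work goes in short steps, Python scripts to look and compute and a tool call to move; the robot and the scene stay as the last step left them, time stands still between calls to the robot, and variables do not carry over. Pictures are saved under pics/ and viewed, and the job is handed in when it is done.

Besides the shell and the picture viewer there is one more tool, called after "Request:" as name(argument=value, ...) on one line, values as JSON. apply_moves: Moves the arm, as the interface text tells. Its arguments: {"type":"object","properties":{"motion":{"type":"string"}},"required":["motion"]}

```bash
ls; mkdir -p pics
python3 - <<'E'
from rig import bot
import cv2
s=bot.read_state();print(s['time_s'],s['position'],s['tcp_rot'],s['opening'],bot.pinch_z)
for n in ['scene','side','wrist']:
    im=bot.capture(n);cv2.imwrite(f'pics/{n}0.png',im[:,:,::-1])
    c=bot.get_calibration(n);print(n,c)
    for o in ['pear_large','pear_small','bar_whole','dome_large','dome_small','bar_half','nest_wide','nest_small','nest_oblong','tray']:
        for r in bot.find_in(o,n)[:2]: print(n,o,[round(float(v),4) for v in r['point']],round(r['p'],2))
print(bot.read_state()['time_s'])
E
```

```text
pics
0.0 [ 0.22461028 -0.58246978  0.22158025] [[ 9.33130993e-01  3.59536325e-01 -4.25265385e-04]
 [ 3.59536404e-01 -9.33128734e-01  2.08320757e-03]
 [ 3.52161444e-04 -2.09680394e-03 -9.99997740e-01]] 0.9942949037980522 0.0187
scene {'fx': 439.6825680063434, 'fy': 439.6825680063434, 'cx': 325.13818197641126, 'cy': 191.9989075677595, 'D': array([-0.04256902,  0.        ,  0.        ,  0.        ,  0.        ]), 'rvec': array([ 1.05049304,  2.49596952, -0.93498264]), 'tvec': array([ 0.3154484 , -0.28654369,  1.39021484])}
scene pear_large [0.499, -0.2626, 0.0111] 0.68
scene pear_large [0.5986, 0.364, 0.051] 0.59
scene pear_small [0.467, 0.1262, 0.041] 0.77
scene pear_small [0.4812, 0.3737, 0.05] 0.42
scene bar_whole [0.598, 0.2448, 0.0429] 0.89
scene bar_whole [0.5992, 0.3644, 0.0525] 0.69
scene dome_large [0.4817, 0.3732, 0.0505] 0.82
scene dome_small [0.5858, 0.0104, 0.0377] 0.55
scene dome_small [0.4806, 0.3748, 0.05] 0.5
scene bar_half [0.5787, 0.1163, 0.0411] 0.57
scene nest_wide [0.3913, -0.2431, 0.0124] 0.6
scene nest_small [0.601, -0.2568, 0.0109] 0.67
scene nest_oblong [0.4988
[... 459 characters left out ...]
 bar_whole [0.5904, 0.2528, 0.0426] 0.67
side dome_large [0.4626, 0.3863, 0.0516] 0.61
side dome_small [0.5771, 0.0157, 0.0352] 0.74
side bar_half [0.5788, 0.1211, 0.0428] 0.68
side nest_wide [0.3919, -0.251, 0.0069] 0.58
side nest_small [0.6008, -0.2563, 0.0088] 0.7
side nest_small [0.5758, 0.3676, 0.0543] 0.63
side nest_oblong [0.4933, -0.2647, 0.0086] 0.88
side tray [0.4886, -0.2355, 0.0133] 0.95
wrist {'fx': 293.339399250253, 'fy': 293.339399250253, 'cx': 314.13422539034445, 'cy': 198.78829772357693, 'D': array([-0.0045368,  0.       ,  0.       ,  0.       ,  0.       ]), 'rvec': array([-2.37355244,  1.62867252,  0.25071711]), 'tvec': array([-0.62482826, -0.03518689,  0.39129092])}
1.65
```

View pics/scene0.png

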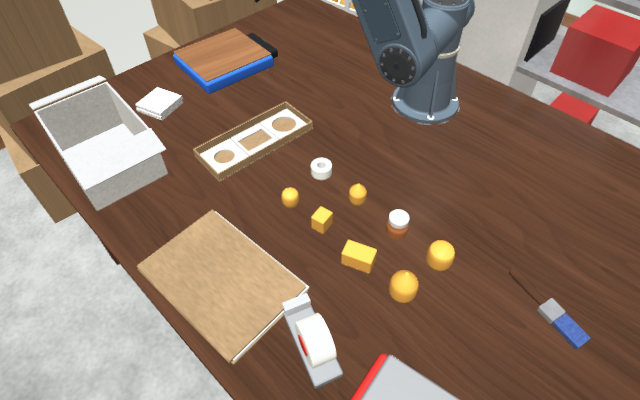

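View pics/side0.png

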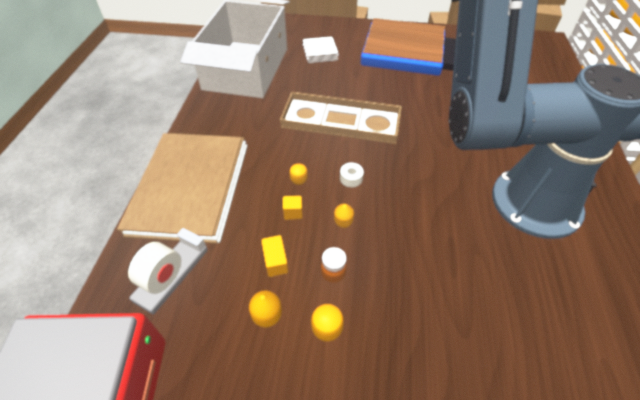

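View pics/wrist0.png

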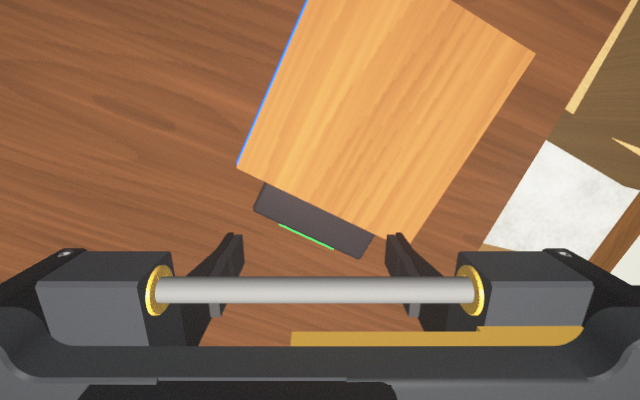

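Run:
```python
import cv2,numpy as np
a=cv2.imread('pics/scene0.png')[155:310,270:470];b=cv2.imread('pics/side0.png')[155:345,240:370]
c=cv2.imread('pics/scene0.png')[95:185,185:320]
cv2.imwrite('pics/za.png',cv2.resize(a,None,fx=3.8,fy=3.8,interpolation=cv2.INTER_CUBIC))
cv2.imwrite('pics/zb.png',cv2.resize(b,None,fx=3.1,fy=3.1,interpolation=cv2.INTER_CUBIC))
cv2.imwrite('pics/zc.png',cv2.resize(c,None,fx=5,fy=5,interpolation=cv2.INTER_CUBIC))
```

```text
(no output)
```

View pics/za.png

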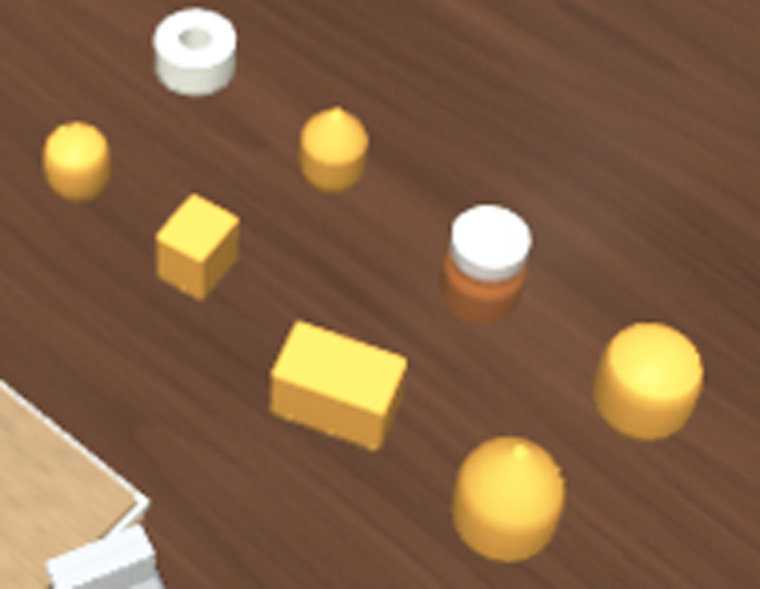

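View pics/zb.png

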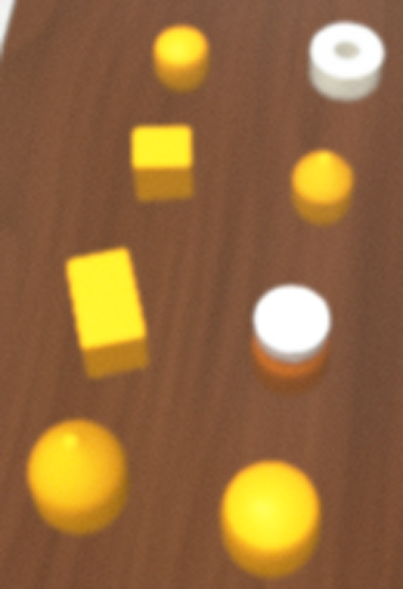

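View pics/zc.png

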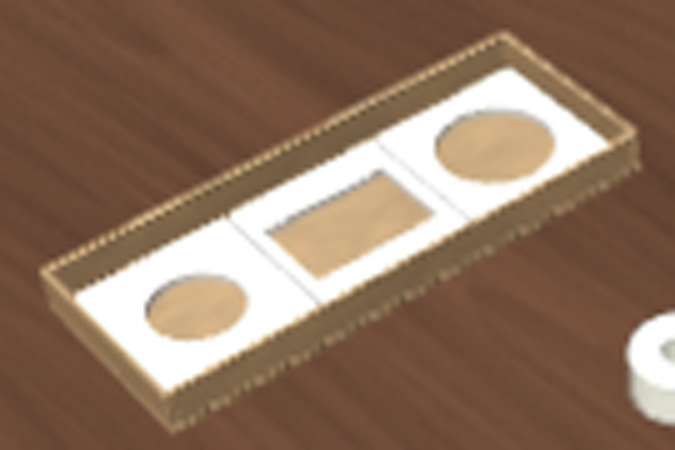

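```bash
cat > h.py <<'E'
import cv2,numpy as np,pickle,os
from rig import bot
def K(c): return np.array([[c['fx'],0,c['cx']],[0,c['fy'],c['cy']],[0,0,1.]])
def ray(c,uv):
    p=cv2.undistortPoints(np.array(uv,float).reshape(-1,1,2),K(c),c['D']).reshape(-1,2)
    R=cv2.Rodrigues(c['rvec'])[0]; o=-R.T@c['tvec']
    d=np.c_[p,np.ones(len(p))]@R
    return o,d
def onz(c,uv,z):
    o,d=ray(c,uv); return o+d*((z-o[2])/d[:,2])[:,None]
def tri(obs):
    A=np.zeros((3,3));b=np.zeros(3);L=[]
    for c,uv in obs:
        o,d=ray(c,uv);d=d[0]/np.linalg.norm(d[0]);P=np.eye(3)-np.outer(d,d);A+=P;b+=P@o;L.append((o,P))
    x=np.linalg.solve(A,b); return x,[float(np.linalg.norm(P@(x-o)))for o,P in L]
def proj(c,X): return cv2.projectPoints(np.array(X,float).reshape(-1,3),c['rvec'],c['tvec'],K(c),c['D'])[0].reshape(-1,2)
E
python3 - <<'E'
from h import *
np.set_printoptions(precision=4,suppress=True)
cs={n:bot.get_calibration(n) for n in ['scene','side','wrist']}
f=lambda u,v,s,ox,oy:[(u+.5)/s-.5+ox,(v+.5)/s-.5+oy]
print('Ltip',tri([(cs['scene'],f(520,450,3.8,270,155)),(cs['side'],f(70,439,3.1,240,155))]))
print('Stip',tri([(cs['scene'],f(337,109,3.8,270,155)),(cs['side'],f(323,153,3.1,240,155))]))
# bar top corners
sc=[f(*p,3.8,270,155) for p in [(298,322),(406,357),(382,408),(272,375)]]
print('bar scene z44',onz(cs['scene'],sc,.044))
sd=[f(*p,3.1,240,155) for p in [(66,259),(126,249),(146,337),(86,348)]]
print('bar side z44',onz(cs['side'],sd,.044))
# segmentation silhouettes & holes
for n in ['scene','side']:
    im=cv2.imread(f'pics/{n}0.png');hsv=cv2.cvtColor(im,cv2.COLOR_BGR2HSV)
    m=cv2.inRange(hsv,(0,35,90),(179,180,255))
    reg=np.zeros(m.shape,np.uint8)
    box=(185,320,95,185) if n=='scene' else (275,410,88,145)
    reg[box[2]:box[3],box[0]:box[1]]=1
    w=cv2.inRange(hsv,(0,0,170),(179,50,255))*reg
    cn,h=cv2.findContours(w,cv2.RETR_CCOMP,cv2.CHAIN_APPROX_NONE)
    for k,c in enumerate(cn):
        if h[0][k][3]>=0 and cv2.contourArea(c)>60:
            P=onz(cs[n],c.reshape(-1,2),.012)
            mm=cv2.moments((P[:,:2]*1000).astype(np.float32).reshape(-1,1,2))
            print(n,'hole',c.reshape(-1,2).mean(0),mm['m10']/mm['m00'],mm['m01']/mm['m00'],cv2.minAreaRect((P[:,:2]*1000).astype(np.float32)))
c=cs['wrist'];s=bot.read_state();R=cv2.Rodrigues(c['rvec'])[0];o=-R.T@c['tvec'];T=s['tcp_rot']
print('cam in tool',T.T@(o-s['position']),'\n',T.T@R.T)
E
```

```text
Ltip (array([0.5841, 0.3588, 0.08  ]), [0.0005218861107010933, 0.00052188611070099])
Stip (array([0.458 , 0.1178, 0.0669]), [0.0011572389895091976, 0.001157238989509231])
bar scene z44 [[0.5861 0.2026 0.044 ]
 [0.5604 0.2643 0.044 ]
 [0.5966 0.2768 0.044 ]
 [0.624  0.217  0.044 ]]
bar side z44 [[0.6235 0.2129 0.044 ]
 [0.5845 0.1995 0.044 ]
 [0.5584 0.2654 0.044 ]
 [0.5954 0.2785 0.044 ]]
scene hole [223.4314 156.1765] 603.107072502837 -243.07054542206782 ((603.5748291015625, -242.76087951660156), (51.14656448364258, 58.60948944091797), 44.31913375854492)
scene hole [254.3425 139.2329] 499.17892429190795 -234.76371414717664 ((499.3117980957031, -235.8768310546875), (59.149356842041016, 84.81005096435547), 85.82952880859375)
scene hole [283.3158 124.0702] 396.20077043775547 -226.32992571172338 ((396.8736267089844, -227.95523071289062), (70.04383087158203, 71.53447723388672), 13.048964500427246)
side hole [340.9595 117.8243] 497.15320985474165 -238.41642253121645 ((497.0506896972656, -238.70846557617188), (54.409400939941406, 85.97480773925781), 85.29632568359375)
side hole [305.5   112.881] 600.5469586893157 -246.5829064958762 ((600.697509765625, -248.089599609375), (54.971702575683594, 49.53657531738281), 7.5888824462890625)
cam in tool [ 0.0844 -0.0003 -0.1614] 
 [[ 0.0002 -0.9536 -0.3012]
 [ 1.      0.0001  0.0004]
 [-0.0003 -0.3012  0.9536]]
```

```bash
cat >> h.py <<'E'
from scipy.spatial.transform import Rotation as Ro
def plan(p,yaw):
    s=bot.read_state();T=s['tcp_rot'];y=np.radians(yaw)
    G=np.array([[np.cos(y),np.sin(y),0],[np.sin(y),-np.cos(y),0],[0,0,-1]])
    sh=T.T@(np.array(p)-s['position']);rv=Ro.from_matrix(T.T@G).as_rotvec(degrees=True)
    print('t',round(s['time_s'],2),'at',np.round(s['position'],4),'yaw',round(np.degrees(np.arctan2(T[1,0],T[0,0])),2),'open',round(s['opening']*.087,4),'F',np.round(s['force'],1),'j6',round(float(s['joint_positions'][5]),1))
    print('shift',np.round(sh,4),'rot',np.round(rv,2))
E
python3 -c "
from h import *
plan([.5,-.28,.30],85.3)
c=bot.get_calibration('scene')
print(onz(c,[[398,216]],.06),onz(c,[[321,163]],.03))"
```

```text
t 1.65 at [ 0.2248 -0.5831  0.2225] yaw 21.07 open 0.087 F [ 0.3 -0.3  0.1] j6 -10.2
shift [ 0.3658 -0.1839 -0.0774] rot [ -0.    -0.   -64.23]
[[0.46605128 0.24797216 0.06      ]] [[ 0.44671635 -0.0204425   0.03      ]]
```

Request:
apply_moves(motion="0.046 -0.023 -0.010 0 0 -8 0.087; 0.092 -0.046 -0.020 0 0 -16 0.087; 0.137 -0.069 -0.029 0 0 -24 0.087; 0.183 -0.092 -0.039 0 0 -32 0.087; 0.229 -0.115 -0.048 0 0 -40 0.087; 0.275 -0.138 -0.058 0 0 -48 0.087; 0.32 -0.161 -0.068 0 0 -56 0.087; 0.366 -0.184 -0.077 0 0 -64.2 0.087")

```text
time_s: 2.65
position: [0.5012, -0.2786, 0.3001]
tcp_rot: [[0.078, 0.997, 0.001], [0.997, -0.078, -0.001], [-0.0, 0.001, -1.0]]
force: [0.6, -0.4, -0.1]
opening: 0.997
```

Run:
```python
from h import *
np.set_printoptions(precision=4,suppress=True)
plan([.53,.15,.30],85.3)
c=bot.get_calibration('wrist');im=bot.capture('wrist');cv2.imwrite('pics/w1.png',im[:,:,::-1])
pickle.dump(c,open('w1.pkl','wb'))
hsv=cv2.cvtColor(im,cv2.COLOR_RGB2HSV)
w=cv2.inRange(hsv,(0,0,170),(179,50,255))
cn,h=cv2.findContours(w,cv2.RETR_CCOMP,cv2.CHAIN_APPROX_NONE)
for k,q in enumerate(cn):
    if h[0][k][3]>=0 and cv2.contourArea(q)>200:
        for z in (.012,.004):
            P=(onz(c,q.reshape(-1,2),z)[:,:2]*1000).astype(np.float32)
            mm=cv2.moments(P.reshape(-1,1,2))
            print('hole',z,q.reshape(-1,2).mean(0),mm['m10']/mm['m00'],mm['m01']/mm['m00'],cv2.minAreaRect(P))
for o in ['nest_wide','nest_small','nest_oblong']:
    for r in bot.find_in(o,'wrist')[:2]: print(o,r['point'],r['p'])
```

```text
t 2.65 at [ 0.5012 -0.2786  0.3001] yaw 85.54 open 0.0867 F [ 0.6 -0.4 -0.1] j6 -35.8
shift [ 0.4295 -0.0046 -0.0001] rot [0.03 0.03 0.24]
hole 0.012 [377.1818 135.5182] 600.5339305176349 -245.28753449114038 ((600.0083618164062, -245.147216796875), (58.36482238769531, 57.816627502441406), 42.716800689697266)
hole 0.004 [377.1818 135.5182] 602.1742538052766 -246.1874314339043 ((601.6393432617188, -246.0446014404297), (59.4036979675293, 58.8457145690918), 42.71672821044922)
hole 0.012 [308.7249 135.1905] 497.50248246908814 -237.180257456292 ((497.45013427734375, -237.19815063476562), (57.67670822143555, 87.45591735839844), 85.5473861694336)
hole 0.004 [308.7249 135.1905] 497.30888048885043 -237.9358477236154 ((497.25555419921875, -237.95404052734375), (58.70335006713867, 89.01261138916016), 85.5473861694336)
hole 0.012 [239.9857 135.5071] 394.3843336812685 -229.52574520929105 ((394.4845886230469, -229.46112060546875), (73.55534362792969, 74.24242401123047), 37.7786979675293)
hole 0.004 [239.9857 135.5071] 392.35526509567813 -230.14508661261246 ((392.4573059082031, -230.07931518554688), (74.8646240234375, 75.56390380859375), 37.77871322631836)
nest_wide [0.3914, -0.2276, 0.015] 0.65
nest_small [0.598, -0.2381, 0.0102] 0.61
nest_oblong [0.4975, -0.2316, 0.0141] 0.77
```

View pics/w1.png

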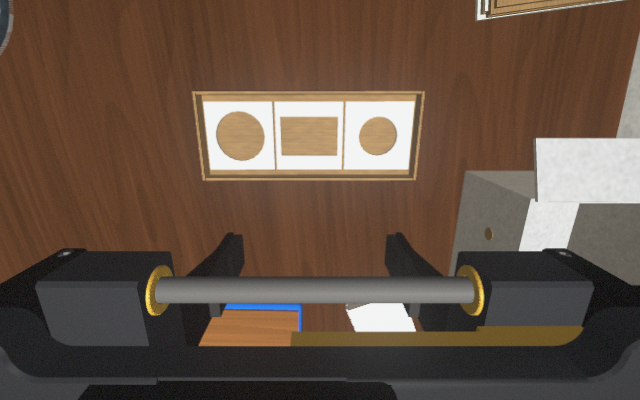

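The wrist picture shows the wide hole at (240,135), the oblong at (309,135) and the small at (377,136), and their sizes fit z=12 mm. Next I look at the cheeses.

Request:
apply_moves(motion="0.05 -0.001 0 0 0 0 0.087; 0.105 -0.001 0 0 0 0 0.087; 0.16 -0.002 0 0 0 0 0.087; 0.215 -0.003 0 0 0 0 0.087; 0.27 -0.003 0 0 0 0 0.087; 0.325 -0.004 0 0 0 0 0.087; 0.385 -0.005 0 0 0 0 0.087; 0.43 -0.005 0 0 0 0.2 0.087")

```text
time_s: 3.85
position: [0.5305, 0.1494, 0.2992]
tcp_rot: [[0.088, 0.996, -0.001], [0.996, -0.088, -0.001], [-0.001, -0.0, -1.0]]
force: [1.2, -0.6, 0.0]
opening: 0.997
```

Run:
```python
from h import *
np.set_printoptions(precision=4,suppress=True)
plan([.53,.15,.30],85.3)
c=bot.get_calibration('wrist');im=bot.capture('wrist');cv2.imwrite('pics/w2.png',im[:,:,::-1])
pickle.dump(c,open('w2.pkl','wb'))
for o in ['pear_large','pear_small','bar_whole','dome_large','dome_small','bar_half']:
    for r in bot.find_in(o,'wrist')[:2]: print(o,r['point'],round(r['p'],2),proj(c,r['point']))
```

```text
t 3.85 at [0.5305 0.1494 0.2992] yaw 84.95 open 0.0868 F [ 1.2 -0.6  0. ] j6 9.2
shift [ 0.0005 -0.0005 -0.0008] rot [-0.03  0.03 -0.35]
pear_large [0.5787, 0.3424, 0.0546] 0.68 [[339.1116   8.279 ]]
dome_large [0.4703, 0.3519, 0.0506] 0.55 [[249.5705   9.4008]]
dome_small [0.5789, 0.013, 0.0376] 0.97 [[351.2275 247.5615]]
bar_half [0.5727, 0.1109, 0.0423] 0.74 [[344.1476 189.9367]]
```

View pics/w2.png

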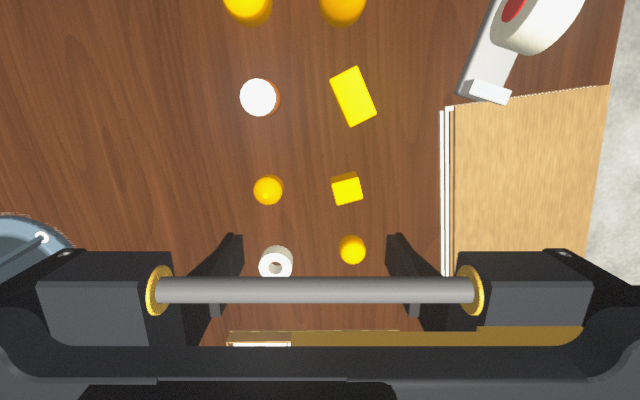

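```bash
cat > fit.py <<'E'
from h import *
from scipy.optimize import least_squares
np.set_printoptions(precision=4,suppress=True)
SM=[(17.5,0),(22,15),(22,36),(12,50),(1,61)];LG=[(24,0),(30,15),(30,41),(17,64),(1,80)]
def cyl(prof,x,y):
    a=np.linspace(0,2*np.pi,40,endpoint=False)
    return np.vstack([np.c_[x+r/1000*np.cos(a),y+r/1000*np.sin(a),np.full(40,h/1000)] for r,h in prof])
def mask(png):
    hsv=cv2.cvtColor(cv2.imread(png),cv2.COLOR_BGR2HSV)
    return cv2.inRange(hsv,(14,190,70),(34,255,255))
def blob(png,seed):
    n,l,s,ce=cv2.connectedComponentsWithStats(mask(png)); 
    d=np.linalg.norm(ce[1:]-seed,axis=1);k=1+d.argmin(); return s[k],ce[k]
def cen(P):
    h=cv2.convexHull(P.astype(np.float32));m=cv2.moments(h);return np.array([m['m10'],m['m01']])/m['m00']
def fitp(prof,views,x0):
    tg=[(c,blob(p,s)) for c,p,s in views]
    for c,(s,ce) in tg:
        h=proj(c,cyl(prof,*x0));print(' box',s[:4],'model',np.r_[h.min(0),h.max(0)-h.min(0)])
        r=least_squares(lambda q:cen(proj(c,cyl(prof,*q)))-ce,x0).x;print(' single',r)
    r=least_squares(lambda q:np.concatenate([cen(proj(c,cyl(prof,*q)))-ce for c,(s,ce) in tg]),x0)
    print('all',r.x,r.fun)
E
python3 - <<'E'
from fit import *
sc,sd=bot.get_calibration('scene'),bot.get_calibration('side');w=pickle.load(open('w2.pkl','rb'))
print('small');fitp(SM,[(sc,'pics/scene0.png',(358,194)),(sd,'pics/side0.png',(344,215)),(w,'pics/w2.png',(268,190))],(.458,.12))
print('large');fitp(LG,[(sc,'pics/scene0.png',(404,285)),(sd,'pics/side0.png',(265,308))],(.584,.359))
im=cv2.imread('pics/w2.png');m=cv2.inRange(im,(0,200,235),(60,255,255))
cn=[q for q in cv2.findContours(m,0,1)[0] if cv2.contourArea(q)>100]
for q in cn:
    P=(onz(w,q.reshape(-1,2),.044)[:,:2]*1000).astype(np.float32);print(q.reshape(-1,2).mean(0),cv2.contourArea(q),cv2.minAreaRect(P))
m=mask('pics/w2.png');print(cv2.connectedComponentsWithStats(m)[2:][0])
print('tip2',tri([(sc,[358.5,183.5]),(sd,[344,204.3]),(w,[266.5,189])]))
plan([.53,.30,.30],85)
E
python3 -c "
import cv2
a=cv2.imread('pics/w2.png')[55:215,230:390];cv2.imwrite('pics/w2z.png',cv2.resize(a,None,fx=3.7,fy=3.7,interpolation=2))"
```

```text
smallTraceback (most recent call last):
  File "<stdin>", line 3, in <module>
  File "fit.py", line 17, in fitp
    tg=[(c,blob(p,s)) for c,p,s in views]
           ~~~~^^^^^
  File "fit.py", line 13, in blob
    d=np.linalg.norm(ce[1:]-seed,axis=1);k=1+d.argmin(); return s[k],ce[k]
                                             ~~~~~~~~^^
ValueError: attempt to get argmin of an empty sequence
```

View pics/w2z.png

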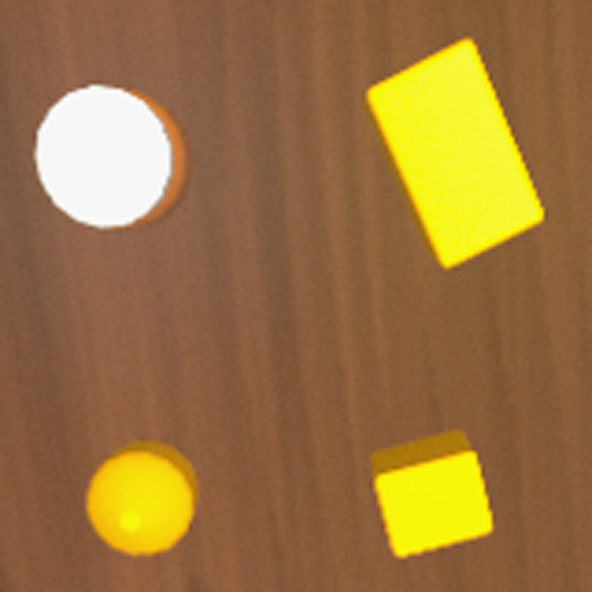

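```bash
sed -i "s/(14,190,70),(34,255,255)/(14,165,120),(34,255,255)/" fit.py
python3 - <<'E'
from fit import *
sc,sd=bot.get_calibration('scene'),bot.get_calibration('side');w=pickle.load(open('w2.pkl','rb'))
for p,x,y in [('scene0',404,285),('scene0',358,196),('side0',265,308),('scene0',354,200)]:
    print(cv2.cvtColor(cv2.imread(f'pics/{p}.png'),cv2.COLOR_BGR2HSV)[y,x])
print('small');fitp(SM,[(sc,'pics/scene0.png',(358,194)),(sd,'pics/side0.png',(344,215)),(w,'pics/w2.png',(268,190))],(.458,.12))
print('large');fitp(LG,[(sc,'pics/scene0.png',(404,285)),(sd,'pics/side0.png',(265,308))],(.584,.359))
im=cv2.imread('pics/w2.png');m=cv2.inRange(im,(0,200,225),(90,255,255))
cn=[q for q in cv2.findContours(m,0,1)[0] if cv2.contourArea(q)>100]
for q in cn:
    P=(onz(w,q.reshape(-1,2),.044)[:,:2]*1000).astype(np.float32);print(q.reshape(-1,2).mean(0),cv2.contourArea(q),cv2.minAreaRect(P))
print('tip2',tri([(sc,[358.5,183.5]),(sd,[344,204.3]),(w,[265,195.6])]))
cor=[(370,92),(471,38),(544,217),(446,268)]
C=np.array([[(u+.5)/3.7-.5+230,(v+.5)/3.7-.5+55] for u,v in cor])
B=onz(w,C,.044);print(B,B.mean(0),np.linalg.norm(B-np.roll(B,1,0),axis=1))
S=[(272,375),(298,322),(406,357),(382,408)]
D=[(86,348),(66,259)]
mt=[]
scn=[[(u+.5)/3.8-.5+270,(v+.5)/3.8-.5+155] for u,v in S]
for pz in B: pass
sB=onz(sc,scn,.044)
for b,cu in zip(B,C):
    k=np.linalg.norm(sB-b,axis=1).argmin();print('tri',tri([(w,cu),(sc,scn[k])]))
plan([.53,.30,.30],85)
E
```

```text
[ 26 148 254]
[ 23 156 253]
[ 25 222 254]
[ 18 173 199]
small
 box [349 184  18  22] model [348.8215 184.3355  18.0637  22.0058]
 single [0.4634 0.1231]
 box [334 203  21  25] model [332.9193 205.7199  19.841   23.6851]
 single [0.4571 0.1126]
 box [253 174  31  32] model [252.5169 172.1125  30.6912  31.1801]
 single [0.4579 0.1177]
all [0.4584 0.1174] [-0.3665 -2.2932 -0.7638  1.6003  0.3756  0.1678]
large
 box [389 270  29  33] model [388.0624 269.7178  30.0907  32.3555]
 single [0.5902 0.3614]
 box [248 289  34  39] model [248.4796 291.1564  32.9221  35.4631]
 single [0.5848 0.358 ]
all [0.5868 0.3591] [ 0.1249 -1.6866 -1.163   0.4225]
[353.     252.6833] 350.0 ((580.6470336914062, 6.39177131652832), (35.50806427001953, 34.897430419921875), 86.61450958251953)
[268.403  190.0746] 407.5 ((461.2227478027344, 120.24287414550781), (35.402896881103516, 33.96409225463867), 82.94730377197266)
[347.0333 190.6   ] 566.0 ((576.8109130859375, 109.6686782836914), (40.44058609008789, 34.486045837402344), 10.09462833404541)
[353.0068  96.    ] 1546.0 ((592.0123291015625, 240.52511596679688), (40
[... 220 characters left out ...]
0008010062944696617, 0.001839333529383391, 0.0011924427080808537])
[[0.5621 0.2644 0.044 ]
 [0.5988 0.279  0.044 ]
 [0.623  0.2161 0.044 ]
 [0.586  0.2009 0.044 ]] [0.5925 0.2401 0.044 ] [0.0679 0.0395 0.0674 0.0399]
tri (array([0.5618, 0.2647, 0.0459]), [0.0004271939626165724, 0.00042719396261665894])
tri (array([0.5985, 0.2784, 0.0477]), [0.00026399632375476606, 0.00026399632375475777])
tri (array([0.6232, 0.2161, 0.0423]), [0.00013560288415700273, 0.00013560288415695752])
tri (array([0.5858, 0.2015, 0.0429]), [0.0007394296246993565, 0.0007394296246993435])
t 4.2 at [0.5306 0.1472 0.2993] yaw 84.91 open 0.087 F [-1.3 -0.3 -0.3] j6 9.0
shift [ 0.1522 -0.0142 -0.0007] rot [-0.03  0.04 -0.09]
```

```bash
python3 -c "
from h import *
plan([.592,.240,.13],111.2)"
```

```text
t 4.2 at [0.5306 0.1472 0.2993] yaw 84.91 open 0.087 F [-1.3 -0.3 -0.3] j6 9.0
shift [0.098  0.053  0.1693] rot [ -0.04   0.03 -26.29]
```

Request:
apply_moves(motion="0.015 0.008 0.025 0 0 -5 0.087; 0.035 0.02 0.06 0 0 -10 0.087; 0.055 0.03 0.095 0 0 -15 0.087; 0.075 0.041 0.13 0 0 -20 0.087; 0.09 0.049 0.155 0 0 -25 0.087; 0.098 0.053 0.169 0 0 -26.3 0.087; 0.098 0.053 0.169 0 0 -26.3 0.087; 0.098 0.053 0.169 0 0 -26.3 0.087")

```text
time_s: 5.2
position: [0.5923, 0.2414, 0.1317]
tcp_rot: [[-0.363, 0.932, 0.001], [0.932, 0.363, 0.0], [-0.0, 0.001, -1.0]]
force: [0.5, -0.4, 0.3]
opening: 1.0
```

Run:
```python
from fit import *
plan([.592,.240,.0113],111.2)
c=bot.get_calibration('wrist');im=bot.capture('wrist');cv2.imwrite('pics/w3.png',im[:,:,::-1])
X=[]
for a,b in [(1,1),(1,-1),(-1,-1),(-1,1)]:
    t=np.radians(111.2);X.append([.592+a*.035*np.cos(t)-b*.021*np.sin(t),.240+a*.035*np.sin(t)+b*.021*np.cos(t),.044])
p=proj(c,X);print(p)
o=im[:,:,::-1].copy();cv2.polylines(o,[np.int32(p)],True,(0,0,255),1);cv2.imwrite('pics/w3o.png',o)
m=cv2.inRange(o,(0,200,225),(90,255,255))
for q in cv2.findContours(m,0,1)[0]:
    if cv2.contourArea(q)>300:
        P=(onz(c,q.reshape(-1,2),.044)[:,:2]*1000).astype(np.float32);print(q.reshape(-1,2).mean(0),cv2.minAreaRect(P))
plan([.592,.240,.0113],111.2)
```

```text
t 5.2 at [0.5923 0.2414 0.1317] yaw 111.29 open 0.087 F [ 0.5 -0.4  0.3] j6 -9.1
shift [-0.0011 -0.001   0.1204] rot [0.08 0.03 0.09]
[[287.3405 166.587 ]
 [336.1448 166.6504]
 [334.3097 240.6472]
 [289.2852 240.6163]]
[252.2735 314.0769] ((576.817626953125, 109.27622985839844), (39.756256103515625, 30.991010665893555), 11.26331615447998)
[312.0223 202.2812] ((591.8005981445312, 241.1829833984375), (39.747406005859375, 66.98161315917969), 21.22415542602539)
[375.7426  56.1485] ((595.1275024414062, 371.5924377441406), (19.664358139038086, 21.52672576904297), 85.61262512207031)
[215.3359   7.0859] ((471.38079833984375, 356.7692565917969), (41.19383239746094, 12.953357696533203), 21.232715606689453)
t 5.25 at [0.5924 0.2416 0.1319] yaw 111.3 open 0.0872 F [0.5 0.3 1.1] j6 -9.1
shift [-0.0013 -0.0011  0.1206] rot [0.11 0.03 0.1 ]
```

View pics/w3o.png

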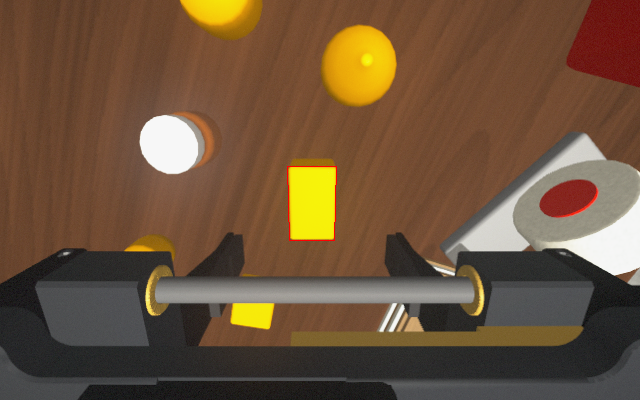

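The bar sits between the jaws at (312,203) and the overlay fits it. The large pear's tip shows at (367,60). Descending and gripping.

Request:
apply_moves(motion="-0.001 -0.001 0.03 0 0 0 0.087; -0.001 -0.001 0.06 0 0 0 0.087; -0.001 -0.001 0.085 0 0 0 0.087; -0.001 -0.001 0.105 0 0 0 0.087; -0.001 -0.001 0.12 0 0 0 0.087; -0.001 -0.001 0.12 0 0 0 0.03; -0.001 -0.001 0.12 0 0 0 0.03; -0.001 -0.001 0.12 0 0 0 0.03")

```text
time_s: 6.25
position: [0.592, 0.2411, 0.0116]
tcp_rot: [[-0.365, 0.931, 0.002], [0.931, 0.365, 0.0], [-0.0, 0.002, -1.0]]
force: [-0.1, 0.0, 0.5]
opening: 0.743
```

Request:
apply_moves(motion="0 0 0 0 0 0 0.03; 0 0 0 0 0 0 0.03; 0 0 0 0 0 0 0.03; 0 0 -0.01 0 0 0 0.03; 0 0 -0.03 0 0 0 0.03; 0 0 -0.06 0 0 0 0.03; 0 0 -0.09 0 0 0 0.03; 0 0 -0.12 0 0 0 0.03")

```text
time_s: 7.25
position: [0.5914, 0.2409, 0.133]
tcp_rot: [[-0.364, 0.931, 0.001], [0.931, 0.364, 0.0], [-0.0, 0.001, -1.0]]
force: [-0.6, 0.2, -1.6]
opening: 0.481
```

Run:
```python
from fit import *
sc=bot.get_calibration('scene')
plan([.4975,-.2372,.16],175.5)
c=bot.get_calibration('wrist');im=bot.capture('wrist');o=im[:,:,::-1].copy();cv2.imwrite('pics/w4.png',o)
```

```text
t 7.25 at [0.5914 0.2409 0.133 ] yaw 111.37 open 0.0419 F [-0.6  0.2 -1.6] j6 -9.2
shift [-0.4111 -0.2616 -0.0273] rot [  0.07   0.05 -64.13]
```

View pics/w4.png

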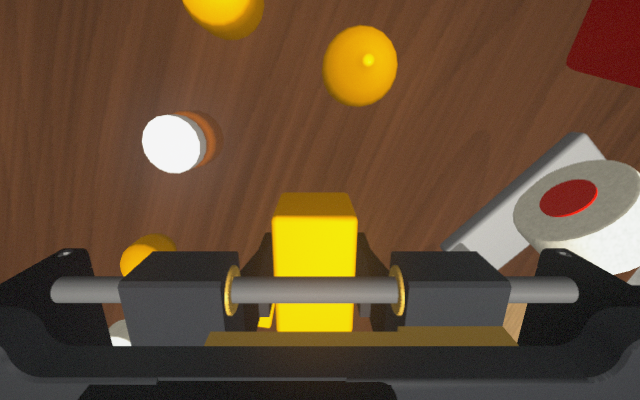

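Request:
apply_moves(motion="-0.012 -0.008 -0.005 0 0 -2 0.03; -0.04 -0.025 -0.012 0 0 -6 0.03; -0.08 -0.051 -0.02 0 0 -12 0.03; -0.12 -0.076 -0.027 0 0 -18 0.03; -0.16 -0.102 -0.027 0 0 -25 0.03; -0.2 -0.127 -0.027 0 0 -32 0.03; -0.23 -0.146 -0.027 0 0 -37 0.03; -0.25 -0.159 -0.027 0 0 -40 0.03")

```text
time_s: 8.3
position: [0.534, -0.0517, 0.1582]
tcp_rot: [[-0.878, 0.479, 0.001], [0.479, 0.878, -0.0], [-0.001, 0.0, -1.0]]
force: [0.8, 0.8, -2.0]
opening: 0.482
```

```bash
python3 -c "
from h import *
plan([.4975,-.2372,.10],175.5)"
```

```text
t 8.3 at [ 0.534  -0.0517  0.1582] yaw 151.39 open 0.042 F [ 0.8  0.8 -2. ] j6 -78.8
shift [-0.0567 -0.1804  0.0582] rot [-1.000e-02  7.000e-02 -2.411e+01]
```

Request:
apply_moves(motion="-0.003 -0.009 0 0 0 -2 0.03; -0.011 -0.036 0.005 0 0 -6 0.03; -0.022 -0.072 0.015 0 0 -11 0.03; -0.034 -0.108 0.03 0 0 -16 0.03; -0.044 -0.14 0.043 0 0 -20 0.03; -0.052 -0.165 0.053 0 0 -23 0.03; -0.057 -0.18 0.058 0 0 -24.1 0.03; -0.057 -0.18 0.058 0 0 -24.1 0.03")

```text
time_s: 9.3
position: [0.4979, -0.2363, 0.0996]
tcp_rot: [[-0.997, 0.081, 0.0], [0.081, 0.997, -0.0], [-0.0, -0.0, -1.0]]
force: [0.3, 0.8, -1.5]
opening: 0.482
```

Run:
```python
from fit import *
plan([.4975,-.2372,.0155],175.5)
c=bot.get_calibration('wrist');im=bot.capture('wrist');o=im[:,:,::-1].copy();cv2.imwrite('pics/w5.png',o)
w=cv2.inRange(cv2.cvtColor(im,cv2.COLOR_RGB2HSV),(0,0,170),(179,50,255))
cn,h=cv2.findContours(w,cv2.RETR_CCOMP,cv2.CHAIN_APPROX_NONE)
for k,q in enumerate(cn):
    if h[0][k][3]>=0 and cv2.contourArea(q)>300:
        P=(onz(c,q.reshape(-1,2),.012)[:,:2]*1000).astype(np.float32);print(q.reshape(-1,2).mean(0),cv2.minAreaRect(P))
plan([.4975,-.2372,.0155],175.5)
```

```text
t 9.3 at [ 0.4979 -0.2363  0.0996] yaw 175.33 open 0.0419 F [ 0.3  0.8 -1.5] j6 -122.3
shift [ 0.0004 -0.0009  0.0841] rot [-0.01  0.03 -0.17]
[589.5217 129.5543] ((452.9923400878906, -2.185497283935547), (26.87602996826172, 26.46491050720215), 47.870391845703125)
[310.9312  74.0181] ((393.5583190917969, -229.72207641601562), (73.54808044433594, 73.90902709960938), 33.1499137878418)
t 9.35 at [ 0.498  -0.2354  0.0998] yaw 175.38 open 0.0422 F [-0.4  0.2 -2.1] j6 -122.3
shift [ 0.0003 -0.0019  0.0843] rot [ 0.01  0.01 -0.12]
```

View pics/w5.png

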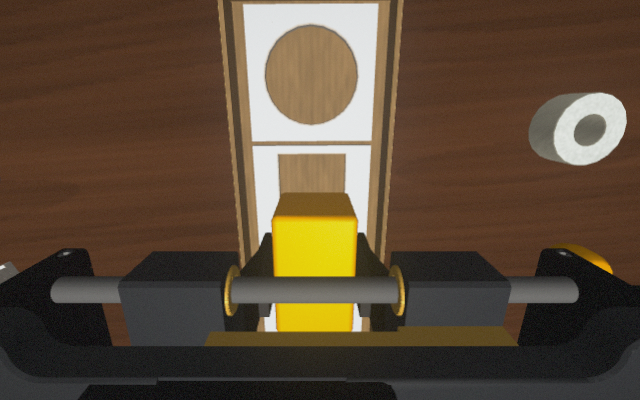

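The bar lines up with the oblong hole: its edge shows at (311,155), and the bar is at (314,250). Lowering gently.

Request:
apply_moves(motion="0 -0.0015 0.02 0 0 0 0.03; 0 -0.0015 0.04 0 0 0 0.03; 0 -0.0015 0.055 0 0 0 0.03; 0 -0.0015 0.065 0 0 0 0.03; 0 -0.0015 0.073 0 0 0 0.03; 0 -0.0015 0.079 0 0 0 0.03; 0 -0.0015 0.082 0 0 0 0.03; 0 -0.0015 0.083 0 0 0 0.03")

```text
time_s: 10.35
position: [0.498, -0.2368, 0.0166]
tcp_rot: [[-0.997, 0.079, 0.0], [0.079, 0.997, -0.0], [-0.0, -0.0, -1.0]]
force: [0.0, 0.0, -1.8]
opening: 0.481
```

Not touching yet (weight still borne); 1 mm more, then release.

Request:
apply_moves(motion="0 0 0.0005 0 0 0 0.03; 0 0 0.001 0 0 0 0.03; 0 0 0.0013 0 0 0 0.03; 0 0 0.0015 0 0 0 0.03; 0 0 0.0015 0 0 0 0.03; 0 0 0.0015 0 0 0 0.05; 0 0 0.0015 0 0 0 0.06; 0 0 0.0015 0 0 0 0.062")

```text
time_s: 11.35
position: [0.498, -0.2368, 0.0152]
tcp_rot: [[-0.997, 0.079, 0.0], [0.079, 0.997, -0.0], [-0.0, -0.0, -1.0]]
force: [1.2, 0.2, -0.2]
opening: 0.681
```

```bash
python3 -c "
from h import *
plan([.4975,-.2372,.13],175.5)"
```

```text
t 11.35 at [ 0.498  -0.2368  0.0152] yaw 175.47 open 0.0593 F [ 1.2  0.2 -0.2] j6 -122.5
shift [ 0.0005 -0.0005 -0.1148] rot [-0.01  0.02 -0.03]
```

Request:
apply_moves(motion="0 0 -0.01 0 0 0 0.064; 0 0 -0.04 0 0 0 0.064; 0 0 -0.08 0 0 0 0.064; 0 0 -0.12 0 0 0 0.07; 0 0 -0.15 0 0 0 0.087; -0.02 0 -0.17 0 0 0 0.087; -0.05 0 -0.18 0 0 0 0.087; -0.06 0 -0.18 0 0 0 0.087")

```text
time_s: 12.35
position: [0.5596, -0.242, 0.1968]
tcp_rot: [[-0.997, 0.078, 0.003], [0.078, 0.997, -0.002], [-0.004, -0.002, -1.0]]
force: [-0.0, 0.7, 0.6]
opening: 0.997
```

Run:
```python
from fit import *
c=bot.get_calibration('wrist');im=bot.capture('wrist');o=im[:,:,::-1].copy();cv2.imwrite('pics/w6.png',o)
m=cv2.inRange(o,(0,200,225),(90,255,255))
for q in cv2.findContours(m,0,1)[0]:
    if cv2.contourArea(q)>300:
        P=(onz(c,q.reshape(-1,2),.048)[:,:2]*1000).astype(np.float32);print(q.reshape(-1,2).mean(0),cv2.minAreaRect(P))
plan([.458,.118,.14],135)
```

```text
[315.0255 127.1837] ((500.2193603515625, -236.06036376953125), (37.24423599243164, 65.3055191040039), 85.52688598632812)
t 12.4 at [ 0.5595 -0.2417  0.1957] yaw 175.52 open 0.0868 F [ 0.4 -0.5 -0.2] j6 -119.4
shift [0.1295 0.3507 0.055 ] rot [-0.01  0.16 40.52]
```

View pics/w6.png

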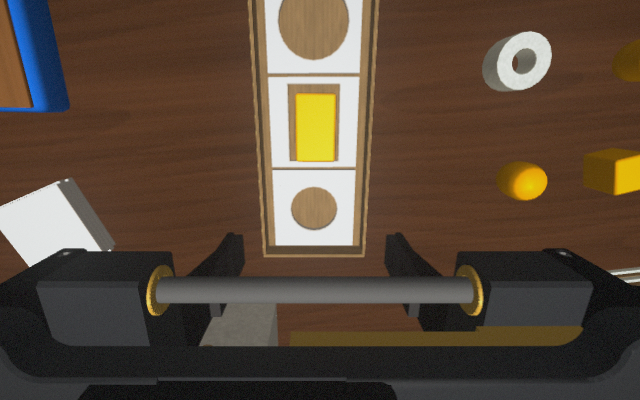

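The bar lies in the oblong hole at (315,127), flat. Next, the small pear.

Request:
apply_moves(motion="0.015 0.042 0.005 0 0 5 0.087; 0.032 0.088 0.012 0 0 11 0.087; 0.05 0.135 0.02 0 0 17 0.087; 0.069 0.187 0.028 0 0 23 0.087; 0.088 0.237 0.036 0 0 29 0.087; 0.106 0.285 0.044 0 0 34 0.087; 0.121 0.327 0.051 0 0 38 0.087; 0.13 0.351 0.055 0 0 40.5 0.087")

```text
time_s: 13.4
position: [0.4526, 0.1203, 0.1391]
tcp_rot: [[-0.707, 0.707, -0.004], [0.707, 0.707, -0.0], [0.003, -0.003, -1.0]]
force: [-0.5, -0.2, 0.1]
opening: 0.998
```

Run:
```python
from fit import *
c=bot.get_calibration('wrist');im=bot.capture('wrist');o=im[:,:,::-1].copy();cv2.imwrite('pics/w7.png',o);pickle.dump(c,open('w7.pkl','wb'))
for q in (SM,(.458,.118)),: 
    h=cv2.convexHull(proj(c,cyl(q[0],*q[1])).astype(np.float32));cv2.polylines(o,[np.int32(h)],True,(0,0,255),1)
t=proj(c,[.458,.118,.061])[0];cv2.circle(o,(int(t[0]),int(t[1])),2,(255,0,0),-1)
cv2.imwrite('pics/w7o.png',o)
s=blob('pics/w7.png',t);print(s)
fitp(SM,[(c,'pics/w7.png',(s[1]))],(.458,.118))
plan([.458,.118,.013],135)
```

```text
(array([ 292,  176,   47,   50, 1830], dtype=int32), array([314.7169, 200.847 ]))
 box [292 176  47  50] model [292.4388 176.3016  46.2612  49.0397]
 single [0.4573 0.1176]
all [0.4573 0.1176] [ 0. -0.]
t 13.45 at [0.4512 0.122  0.1388] yaw 134.96 open 0.087 F [-0.9  1.1  0.1] j6 -43.7
shift [-0.0083  0.0024  0.1257] rot [-0.21 -0.31 -0.04]
```

View pics/w7o.png

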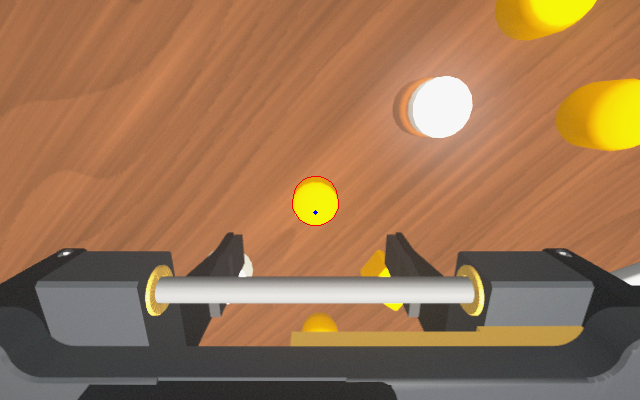

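Request:
apply_moves(motion="0 0 0.005 0 0 0 0.087; 0 0 0.012 0 0 0 0.087; 0 0 0.02 0 0 0 0.087; 0 0 0.028 0 0 0 0.087; 0 0 0.03 0 0 0 0.087; 0 0 0.03 0 0 0 0.087; 0 0 0.03 0 0 0 0.087; 0 0 0.03 0 0 0 0.087")

```text
time_s: 14.45
position: [0.456, 0.1188, 0.1103]
tcp_rot: [[-0.707, 0.707, 0.001], [0.707, 0.707, 0.0], [-0.0, 0.0, -1.0]]
force: [0.0, -0.0, -0.1]
opening: 0.995
```

Run:
```python
from fit import *
plan([.4575,.118,.013],135)
```

```text
t 14.45 at [0.456  0.1188 0.1103] yaw 134.98 open 0.0865 F [ 0.  -0.  -0.1] j6 -44.0
shift [-0.0016  0.0004  0.0973] rot [ 0.02  0.02 -0.02]
```

Request:
apply_moves(motion="-0.001 0 0.01 0 0 0 0.087; -0.0015 0 0.03 0 0 0 0.087; -0.0015 0 0.055 0 0 0 0.087; -0.0015 0 0.08 0 0 0 0.087; -0.0015 0 0.093 0 0 0 0.087; -0.0015 0 0.097 0 0 0 0.087; -0.0015 0 0.097 0 0 0 0.06; -0.0015 0 0.097 0 0 0 0.03")

```text
time_s: 15.45
position: [0.4574, 0.1177, 0.0137]
tcp_rot: [[-0.707, 0.707, 0.001], [0.707, 0.707, 0.0], [-0.001, 0.001, -1.0]]
force: [0.4, -0.8, 0.5]
opening: 0.853
```

Request:
apply_moves(motion="0 0 0 0 0 0 0.03; 0 0 0 0 0 0 0.03; 0 0 0 0 0 0 0.03; 0 0 0 0 0 0 0.03; 0 0 0 0 0 0 0.03; 0 0 0 0 0 0 0.03; 0 0 -0.005 0 0 0 0.03; 0 0 -0.015 0 0 0 0.03")

```text
time_s: 16.45
position: [0.4565, 0.1177, 0.0281]
tcp_rot: [[-0.707, 0.707, -0.001], [0.707, 0.707, 0.0], [0.001, -0.001, -1.0]]
force: [0.7, -0.7, -0.7]
opening: 0.496
```

Run:
```python
from fit import *
plan([.6005,-.2453,.16],175.5)
```

```text
t 16.45 at [0.4565 0.1177 0.0281] yaw 134.98 open 0.0432 F [ 0.7 -0.7 -0.7] j6 -44.1
shift [-0.3584 -0.1548 -0.1321] rot [ -0.03  -0.07 -40.52]
```

Request:
apply_moves(motion="0 0 -0.015 0 0 0 0.03; 0 0 -0.04 0 0 0 0.03; -0.005 -0.002 -0.07 0 0 -1 0.03; -0.025 -0.011 -0.1 0 0 -4 0.03; -0.06 -0.026 -0.12 0 0 -8 0.03; -0.1 -0.043 -0.132 0 0 -13 0.03; -0.14 -0.061 -0.132 0 0 -18 0.03; -0.17 -0.074 -0.132 0 0 -22 0.03")

```text
time_s: 17.45
position: [0.5254, -0.0566, 0.1615]
tcp_rot: [[-0.921, 0.39, 0.002], [0.39, 0.921, -0.001], [-0.002, 0.0, -1.0]]
force: [-0.1, -0.0, -1.0]
opening: 0.495
```

Run:
```python
from fit import *
plan([.6005,-.2453,.12],175.5)
```

```text
t 17.45 at [ 0.5254 -0.0566  0.1615] yaw 157.06 open 0.043 F [-0.1 -0.  -1. ] j6 -85.3
shift [-0.1426 -0.1445  0.0418] rot [ -0.01   0.13 -18.44]
```

Request:
apply_moves(motion="-0.01 -0.01 0.002 0 0 -1.5 0.03; -0.035 -0.036 0.008 0 0 -5 0.03; -0.065 -0.066 0.017 0 0 -9 0.03; -0.095 -0.097 0.027 0 0 -13 0.03; -0.12 -0.122 0.035 0 0 -16 0.03; -0.137 -0.139 0.04 0 0 -18 0.03; -0.142 -0.144 0.042 0 0 -18.4 0.03; -0.142 -0.144 0.042 0 0 -18.4 0.03")

```text
time_s: 18.45
position: [0.5986, -0.2425, 0.1183]
tcp_rot: [[-0.997, 0.082, -0.001], [0.082, 0.997, 0.001], [0.001, 0.001, -1.0]]
force: [0.5, 0.1, 0.0]
opening: 0.492
```

Run:
```python
from fit import *
plan([.6005,-.2453,.0177],175.5)
c=bot.get_calibration('wrist');im=bot.capture('wrist');o=im[:,:,::-1].copy();cv2.imwrite('pics/w8.png',o)
plan([.6005,-.2453,.0177],175.5)
```

```text
t 18.45 at [ 0.5986 -0.2425  0.1183] yaw 175.32 open 0.0428 F [0.5 0.1 0. ] j6 -117.3
shift [-0.0022 -0.0027  0.1006] rot [ 0.04 -0.04 -0.18]
t 18.5 at [ 0.5985 -0.2419  0.1184] yaw 175.36 open 0.0431 F [ 0.2  0.5 -1.1] j6 -117.3
shift [-0.0024 -0.0033  0.1007] rot [ 0.05 -0.05 -0.14]
```

View pics/w8.png

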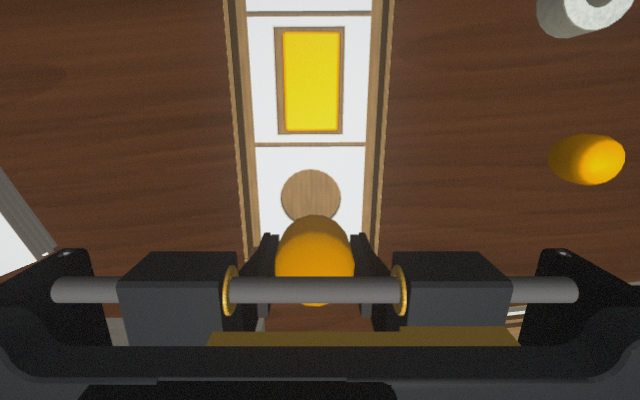

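The hole shows at (311,197), in line with the held pear at (315,250). Lowering.

Request:
apply_moves(motion="-0.001 -0.001 0.02 0 0 -0.1 0.03; -0.002 -0.003 0.045 0 0 -0.1 0.03; -0.002 -0.003 0.065 0 0 -0.1 0.03; -0.002 -0.003 0.08 0 0 -0.1 0.03; -0.002 -0.003 0.09 0 0 -0.1 0.03; -0.002 -0.003 0.096 0 0 -0.1 0.03; -0.002 -0.003 0.099 0 0 -0.1 0.03; -0.002 -0.003 0.1 0 0 -0.1 0.03")

```text
time_s: 19.5
position: [0.6011, -0.2463, 0.0184]
tcp_rot: [[-0.997, 0.079, 0.001], [0.079, 0.997, -0.0], [-0.001, -0.0, -1.0]]
force: [-0.1, 0.6, -1.3]
opening: 0.493
```

Run:
```python
from fit import *
plan([.6005,-.2453,.0177],175.5)
```

```text
t 19.5 at [ 0.6011 -0.2463  0.0184] yaw 175.47 open 0.0429 F [-0.1  0.6 -1.3] j6 -117.6
shift [0.0007 0.001  0.0007] rot [-0.02  0.04 -0.03]
```

Request:
apply_moves(motion="0.0005 0.001 0.0005 0 0 0 0.03; 0.0005 0.001 0.001 0 0 0 0.03; 0.0005 0.001 0.0013 0 0 0 0.03; 0.0005 0.001 0.0013 0 0 0 0.03; 0.0005 0.001 0.0013 0 0 0 0.046; 0.0005 0.001 0.0013 0 0 0 0.055; 0.0005 0.001 0.0013 0 0 0 0.062; 0.0005 0.001 0.0013 0 0 0 0.064")

```text
time_s: 20.5
position: [0.6004, -0.2451, 0.0166]
tcp_rot: [[-0.997, 0.079, -0.0], [0.079, 0.997, 0.0], [0.0, 0.0, -1.0]]
force: [0.3, 1.0, 0.4]
opening: 0.708
```

Request:
apply_moves(motion="0 0 -0.005 0 0 0 0.066; 0 0 -0.02 0 0 0 0.066; 0 0 -0.05 0 0 0 0.066; 0 0 -0.09 0 0 0 0.066; 0 0 -0.13 0 0 0 0.08; 0 0 -0.16 0 0 0 0.087; -0.01 0 -0.18 0 0 0 0.087; -0.02 0 -0.18 0 0 0 0.087")

```text
time_s: 21.5
position: [0.622, -0.2474, 0.2002]
tcp_rot: [[-0.997, 0.079, 0.005], [0.079, 0.997, -0.003], [-0.006, -0.003, -1.0]]
force: [-1.4, -0.1, -0.8]
opening: 0.989
```

Run:
```python
from fit import *
plan([.5845,.30,.24],135)
im=bot.capture('scene');cv2.imwrite('pics/s2.png',cv2.resize(im[90:190,185:335,::-1],None,fx=5,fy=5,interpolation=2))
c=bot.get_calibration('wrist');im=bot.capture('wrist');o=im[:,:,::-1].copy();cv2.imwrite('pics/w9.png',o)
```

```text
t 21.5 at [ 0.622  -0.2474  0.2002] yaw 175.47 open 0.0861 F [-1.4 -0.1 -0.8] j6 -116.7
shift [ 0.0804  0.5426 -0.0418] rot [-0.04  0.36 40.47]
```

View pics/w9.png

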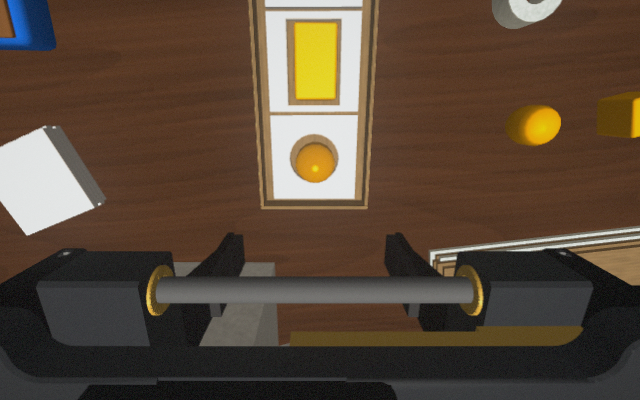

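View pics/s2.png

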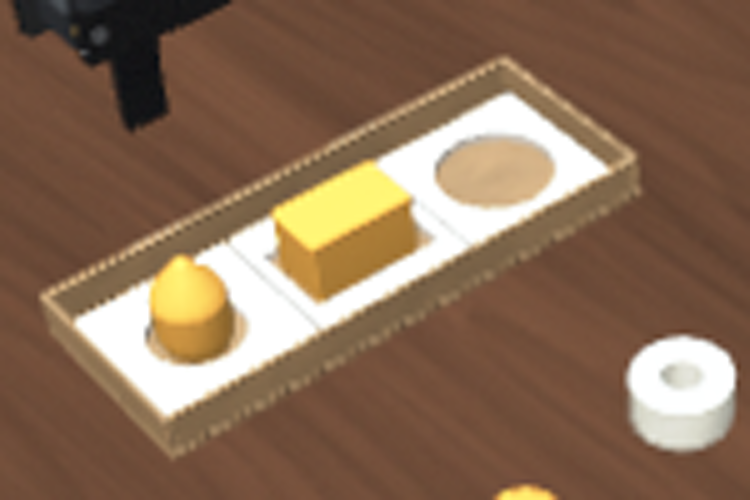

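The small pear stands in its hole at (316,160) in the wrist view, upright in the scene view, and the bar is fine. Next, the large pear.

Request:
apply_moves(motion="0.005 0.03 -0.002 0 0 2 0.087; 0.015 0.085 -0.005 0 0 7 0.087; 0.024 0.14 -0.005 0 0 12 0.087; 0.034 0.195 -0.005 0 0 17 0.087; 0.045 0.25 -0.005 0 0 22 0.087; 0.056 0.305 -0.005 0 0 27 0.087; 0.066 0.36 -0.005 0 0 32 0.087; 0.074 0.4 -0.005 0 0 36 0.087")

```text
time_s: 22.6
position: [0.5763, 0.1601, 0.2002]
tcp_rot: [[-0.76, 0.65, -0.004], [0.65, 0.76, -0.0], [0.003, -0.003, -1.0]]
force: [0.8, -0.3, -0.4]
opening: 1.001
```

Run:
```python
from fit import *
plan([.586,.359,.165],135)
```

```text
t 22.6 at [0.5763 0.1601 0.2002] yaw 139.42 open 0.0871 F [ 0.8 -0.3 -0.4] j6 -44.6
shift [0.1219 0.1575 0.0351] rot [-0.15 -0.15  4.42]
```

Request:
apply_moves(motion="0.015 0.02 0.004 0 0 1 0.087; 0.04 0.052 0.011 0 0 2 0.087; 0.068 0.088 0.02 0 0 3 0.087; 0.095 0.122 0.028 0 0 4 0.087; 0.112 0.145 0.033 0 0 4.4 0.087; 0.12 0.155 0.035 0 0 4.4 0.087; 0.12 0.156 0.035 0 0 4.4 0.087; 0.12 0.156 0.035 0 0 4.4 0.087")

```text
time_s: 23.6
position: [0.5884, 0.3533, 0.1666]
tcp_rot: [[-0.707, 0.707, -0.001], [0.707, 0.707, -0.001], [-0.0, -0.001, -1.0]]
force: [0.2, 0.1, 0.3]
opening: 1.003
```

Run:
```python
from fit import *
plan([.586,.359,.0143],135)
c=bot.get_calibration('wrist');im=bot.capture('wrist');o=im[:,:,::-1].copy();cv2.imwrite('pics/w10.png',o)
s=blob('pics/w10.png',proj(c,[.586,.359,.05])[0]);print(s)
fitp(LG,[(c,'pics/w10.png',s[1])],(.586,.359))
for q in ((.586,.359),):
    h=cv2.convexHull(proj(c,cyl(LG,*q)).astype(np.float32));cv2.polylines(o,[np.int32(h)],True,(0,0,255),1)
    t=proj(c,[*q,.08])[0];cv2.circle(o,(int(t[0]),int(t[1])),2,(255,0,0),-1);print(t)
cv2.imwrite('pics/w10o.png',o)
plan([.586,.359,.0143],135)
```

```text
t 23.6 at [0.5884 0.3533 0.1666] yaw 135.02 open 0.0872 F [0.2 0.1 0.3] j6 -23.3
shift [0.0057 0.0025 0.1523] rot [-0.06  0.01  0.02]
(array([ 286,  151,   60,   63, 2917], dtype=int32), array([315.5266, 182.1176]))
 box [286 151  60  63] model [285.8114 152.5009  59.2622  61.3446]
 single [0.585  0.3601]
all [0.585  0.3601] [ 0. -0.]
[315.6096 197.5663]
t 23.65 at [0.5885 0.3532 0.1669] yaw 135.0 open 0.0872 F [-0.2  0.3 -0.2] j6 -23.3
shift [0.0059 0.0025 0.1526] rot [-0.03  0.01  0.  ]
```

View pics/w10o.png

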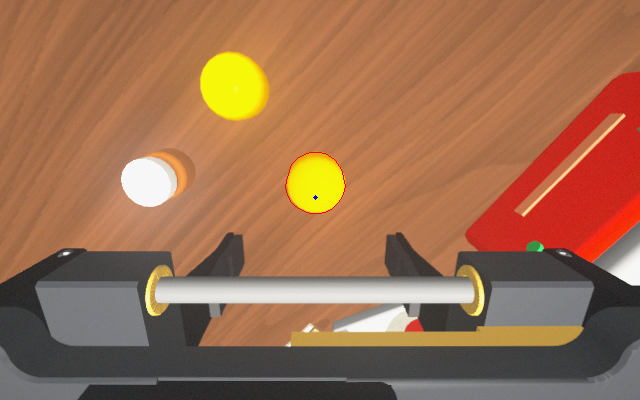

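Request:
apply_moves(motion="0.003 0.001 0.02 0 0 0 0.087; 0.007 0.0025 0.05 0 0 0 0.087; 0.007 0.0025 0.08 0 0 0 0.087; 0.007 0.0025 0.105 0 0 0 0.087; 0.007 0.0025 0.125 0 0 0 0.087; 0.007 0.0025 0.14 0 0 0 0.087; 0.007 0.0025 0.149 0 0 0 0.087; 0.007 0.0025 0.151 0 0 0 0.087")

```text
time_s: 24.65
position: [0.5851, 0.3611, 0.0155]
tcp_rot: [[-0.708, 0.706, -0.0], [0.706, 0.708, -0.0], [0.0, -0.0, -1.0]]
force: [0.7, 0.3, -0.1]
opening: 0.998
```

Request:
apply_moves(motion="0 0 0 0 0 0 0.07; 0 0 0 0 0 0 0.05; 0 0 0 0 0 0 0.045; 0 0 0 0 0 0 0.045; 0 0 0 0 0 0 0.045; 0 0 0 0 0 0 0.045; 0 0 -0.003 0 0 0 0.045; 0 0 -0.01 0 0 0 0.045")

```text
time_s: 25.65
position: [0.5849, 0.3613, 0.0251]
tcp_rot: [[-0.708, 0.706, -0.001], [0.706, 0.708, 0.0], [0.0, -0.0, -1.0]]
force: [0.8, -0.2, -1.0]
opening: 0.686
```

Run:
```python
from fit import *
plan([.394,-.2296,.20],175.5)
```

```text
t 25.65 at [0.5849 0.3613 0.0251] yaw 135.07 open 0.0597 F [ 0.8 -0.2 -1. ] j6 -22.7
shift [-0.2821 -0.5532 -0.1748] rot [ -0.01  -0.03 -40.43]
```

Request:
apply_moves(motion="0 0 -0.02 0 0 0 0.045; 0 0 -0.05 0 0 0 0.045; 0 0 -0.085 0 0 0 0.045; -0.008 -0.015 -0.115 0 0 -1 0.045; -0.025 -0.05 -0.135 0 0 -4 0.045; -0.048 -0.095 -0.145 0 0 -7 0.045; -0.072 -0.14 -0.15 0 0 -10 0.045; -0.095 -0.185 -0.15 0 0 -13 0.045")

```text
time_s: 26.65
position: [0.5222, 0.1619, 0.1779]
tcp_rot: [[-0.85, 0.527, 0.004], [0.527, 0.85, 0.0], [-0.004, 0.003, -1.0]]
force: [0.4, -1.0, -1.1]
opening: 0.682
```

Run:
```python
from fit import *
plan([.394,-.2296,.14],175.5)
```

```text
t 26.65 at [0.5222 0.1619 0.1779] yaw 148.2 open 0.0593 F [ 0.4 -1.  -1.1] j6 -52.7
shift [-0.0972 -0.4004  0.0372] rot [  0.1    0.24 -27.3 ]
```

Request:
apply_moves(motion="-0.006 -0.025 0 0 0 -2 0.045; -0.017 -0.07 0 0 0 -5 0.045; -0.028 -0.115 0 0 0 -8 0.045; -0.039 -0.16 0 0 0 -11 0.045; -0.05 -0.205 0 0 0 -14 0.045; -0.061 -0.25 0 0 0 -17 0.045; -0.071 -0.29 0 0 0 -20 0.045; -0.078 -0.32 0.005 0 0 -22 0.045")

```text
time_s: 27.65
position: [0.4193, -0.152, 0.1724]
tcp_rot: [[-0.985, 0.172, 0.004], [0.172, 0.985, -0.003], [-0.004, -0.002, -1.0]]
force: [-0.4, 0.7, -1.2]
opening: 0.684
```

Run:
```python
from fit import *
plan([.394,-.2296,.13],175.5)
```

```text
t 27.65 at [ 0.4193 -0.152   0.1724] yaw 170.07 open 0.0595 F [-0.4  0.7 -1.2] j6 -114.4
shift [ 0.0117 -0.0807  0.0425] rot [-0.12  0.24 -5.43]
```

Request:
apply_moves(motion="0.003 -0.02 0.005 0 0 -1.5 0.045; 0.006 -0.04 0.015 0 0 -3 0.045; 0.009 -0.06 0.026 0 0 -4.5 0.045; 0.011 -0.073 0.036 0 0 -5.4 0.045; 0.012 -0.079 0.042 0 0 -5.4 0.045; 0.012 -0.08 0.042 0 0 -5.4 0.045; 0.012 -0.08 0.042 0 0 -5.4 0.045; 0.012 -0.08 0.042 0 0 -5.4 0.045")

```text
time_s: 28.65
position: [0.3934, -0.2261, 0.1292]
tcp_rot: [[-0.997, 0.078, 0.001], [0.078, 0.997, -0.0], [-0.001, -0.0, -1.0]]
force: [-0.2, -0.5, -1.9]
opening: 0.683
```

Run:
```python
from fit import *
plan([.394,-.2296,.0195],175.5)
im=bot.capture('wrist');o=im[:,:,::-1].copy();cv2.imwrite('pics/w11.png',o)
plan([.394,-.2296,.0195],175.5)
```

```text
t 28.65 at [ 0.3934 -0.2261  0.1292] yaw 175.51 open 0.0594 F [-0.2 -0.5 -1.9] j6 -129.6
shift [-0.0008 -0.0034  0.1097] rot [-0.02  0.03  0.01]
t 28.7 at [ 0.3933 -0.2261  0.1291] yaw 175.51 open 0.0598 F [-0.   0.7 -1.3] j6 -129.6
shift [-0.0009 -0.0034  0.1096] rot [-0.02  0.03  0.01]
```

View pics/w11.png

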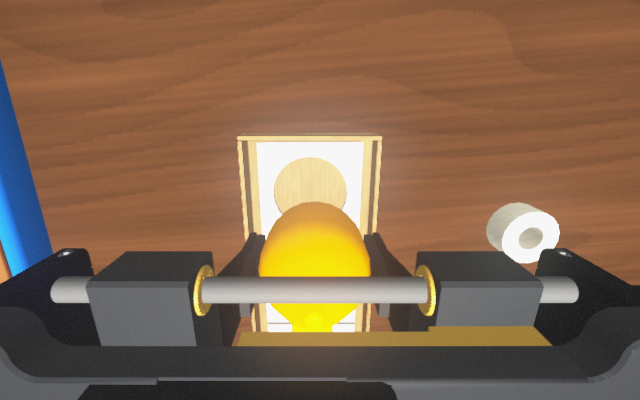

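The hole shows at (310,188), slightly left of the pear, which agrees with the planned 3 mm correction. Lowering.

Request:
apply_moves(motion="0 -0.0015 0.02 0 0 0 0.045; -0.001 -0.0034 0.045 0 0 0 0.045; -0.001 -0.0034 0.07 0 0 0 0.045; -0.001 -0.0034 0.088 0 0 0 0.045; -0.001 -0.0034 0.099 0 0 0 0.045; -0.001 -0.0034 0.105 0 0 0 0.045; -0.001 -0.0034 0.108 0 0 0 0.045; -0.001 -0.0034 0.109 0 0 0 0.045")

```text
time_s: 29.7
position: [0.394, -0.2301, 0.0202]
tcp_rot: [[-0.997, 0.079, 0.001], [0.079, 0.997, -0.0], [-0.001, -0.0, -1.0]]
force: [-0.5, 1.3, 6.8]
opening: 0.681
```

Run:
```python
from fit import *
plan([.394,-.2296,.0195],175.5)
```

```text
t 29.7 at [ 0.394  -0.2301  0.0202] yaw 175.47 open 0.0593 F [-0.5  1.3  6.8] j6 -129.8
shift [0.0001 0.0004 0.0007] rot [-0.03  0.03 -0.03]
```

Contact is felt (6.8 N) at the expected depth. Releasing and retreating.

Request:
apply_moves(motion="0 0 0 0 0 0 0.055; 0 0 0 0 0 0 0.062; 0 0 0 0 0 0 0.066; 0 0 0 0 0 0 0.07; 0 0 0 0 0 0 0.074; 0 0 0 0 0 0 0.076; 0 0 0 0 0 0 0.076; 0 0 -0.003 0 0 0 0.076")

```text
time_s: 30.7
position: [0.3937, -0.2298, 0.0227]
tcp_rot: [[-0.997, 0.079, -0.0], [0.079, 0.997, 0.0], [0.0, 0.0, -1.0]]
force: [-0.5, -0.8, -0.3]
opening: 0.87
```

Request:
apply_moves(motion="0 0 -0.01 0 0 0 0.076; 0 0 -0.03 0 0 0 0.076; 0 0 -0.06 0 0 0 0.076; 0 0 -0.1 0 0 0 0.076; 0 0 -0.14 0 0 0 0.076; 0 0 -0.18 0 0 0 0.076; -0.03 0 -0.22 0 0 0 0.08; -0.06 0 -0.25 0 0 0 0.08")

```text
time_s: 31.7
position: [0.4541, -0.2346, 0.2757]
tcp_rot: [[-0.997, 0.079, 0.002], [0.079, 0.997, -0.002], [-0.002, -0.002, -1.0]]
force: [0.7, -0.5, 0.2]
opening: 0.913
```

Request:
apply_moves(motion="-0.04 0 0 0 0 0 0.08; -0.08 0 0 0 0 0 0.08; -0.12 0 0 0 0 0 0.08; -0.16 0 0 0 0 0 0.08; -0.18 0 0 0 0 0 0.08; -0.18 0 0 0 0 0 0.08; -0.18 0 0 0 0 0 0.08; -0.18 0 0 0 0 0 0.08")

```text
time_s: 32.7
position: [0.632, -0.2487, 0.2731]
tcp_rot: [[-0.997, 0.079, -0.001], [0.079, 0.997, 0.0], [0.001, 0.0, -1.0]]
force: [0.3, -0.6, 0.1]
opening: 0.919
```

Run:
```python
from fit import *
plan([.5,-.28,.3],175.5)
for n in ['wrist','scene','side']:
    im=bot.capture(n);cv2.imwrite(f'pics/f_{n}.png',im[:,:,::-1])
w=bot.get_calibration('wrist');sc=bot.get_calibration('scene')
def sh(prof,dz): return [(r,h+dz) for r,h in prof]
o=cv2.imread('pics/f_wrist.png')
for nm,prof,g in (('L',LG,(.3942,-.2296)),('S',SM,(.6005,-.2453))):
    P=sh(prof,4);s=blob('pics/f_wrist.png',proj(w,[*g,.04])[0]);print(nm)
    fitp(P,[(w,'pics/f_wrist.png',s[1])],g)
    s=blob('pics/f_scene.png',proj(sc,[*g,.04])[0]);fitp(P,[(sc,'pics/f_scene.png',s[1])],g)
m=cv2.inRange(o,(0,200,225),(90,255,255))
for q in cv2.findContours(m,0,1)[0]:
    if cv2.contourArea(q)>300:
        P=(onz(w,q.reshape(-1,2),.048)[:,:2]*1000).astype(np.float32);print(q.reshape(-1,2).mean(0),cv2.minAreaRect(P))
a=cv2.imread('pics/scene0.png');b=cv2.imread('pics/f_scene.png')
f=np.vstack([a[100:310,185:470],b[100:310,185:470]]);cv2.imwrite('pics/f_cmp.png',cv2.resize(f,None,fx=1.4,fy=1.4))
cv2.imwrite('pics/f_tray.png',cv2.resize(b[85:190,185:335],None,fx=5,fy=5,interpolation=2))
for n,p,q in (('scene',(290,197),None),('scene',(441,254),None),('scene',(321,220),None),('side',(299,172),None),('side',(327,322),None),('side',(292,208),None)):
    print(n,blob(f'pics/{n}0.png',p)[1],blob(f'pics/f_{n}.png',p)[1])
```

```text
t 32.7 at [ 0.632  -0.2487  0.2731] yaw 175.44 open 0.08 F [ 0.3 -0.6  0.1] j6 -116.3
shift [ 0.1291 -0.0417 -0.0268] rot [ 0.01 -0.03 -0.06]
L
 box [298  31  35  64] model [286.7877 -75.3832  54.1189  72.6331]
 single [ 0.5001 -0.2362]
all [ 0.5001 -0.2362] [ 0. -0.]
 box [273 107  19  23] model [272.1235 103.3959  21.1105  27.2537]
 single [ 0.4054 -0.2147]
all [ 0.4054 -0.2147] [0. 0.]
S
 box [300 130  32  33] model [297.9417 127.3856  32.9228  34.2807]
 single [ 0.6028 -0.2447]
all [ 0.6028 -0.2447] [ 0. -0.]
 box [216 143  15  19] model [213.9065 140.8452  17.5629  21.104 ]
 single [ 0.6069 -0.2312]
all [ 0.6069 -0.2312] [-0. -0.]
[315.4152  62.3216] ((501.044189453125, -236.07618713378906), (35.90220260620117, 64.0464859008789), 85.4590835571289)
scene [290.4539 200.9007] [290.6589 201.3411]
scene [438.0814 260.6319] [438.1111 261.4826]
scene [321.4129 224.2388] [321.4798 224.3232]
side [298.024  173.2365] [298.0358 173.2358]
side [326.7312 321.9812] [326.8267 321.9689]
side [292.1297 206.8204] [292.1643 206.7695]
```

View pics/f_tray.png

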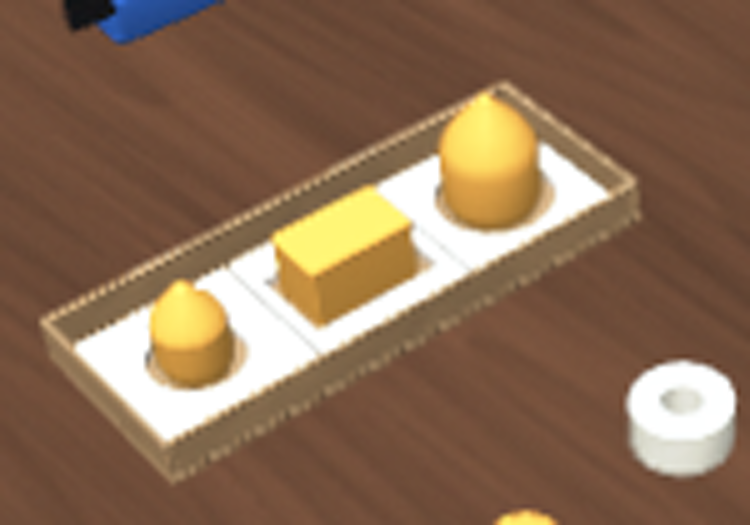

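View pics/f_wrist.png

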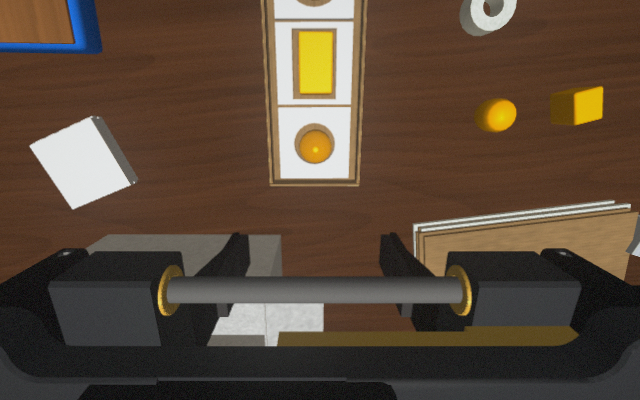

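```bash
python3 -c "
from rig import bot
print(bot.hand_in(), bot.read_state()['time_s'])"
```

```text
the job is handed in; nothing more can be done
the job is handed in; nothing more can be done
```

The tasting tray is made up: the whole bar, small pear and large pear were each gripped, carried and lowered into their holes. I released them only once lowered to about floor level, then raised the gripper clear and handed in at about 33 s. No verdict was reported.

**Last checks:**
- **Final pictures:** all three cheeses sit in their proper holes, the pears upright and the bar flat.
- **Bar and small pear:** the last wrist view put both within about 4 mm of their hole centres.
- **Large pear:** it lay outside that wrist view. Its outline in the scene view matches a pear standing centred in the hole to within about 1 pixel, and the gripper let go within 1 mm of the hole centre with 6.8 N of floor contact.
- **Round-topped cheeses and half bar:** their images shifted by less than 1 pixel between the first and last pictures.

**Disagreements:**
- **Scene-camera outline fit:** it put both pears about 15 mm off. It left out the pale tops and its boxes came out smaller than the pears, so I went by the wrist view and the outline instead.
- **Small-pear tip height:** two-view triangulation gave 67 mm against the stated 61 mm. I used the stated height.

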